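Gauge the deck spacer and put it in its bay

ROBOT

A 6-joint arm with a two-finger parallel gripper is mounted at the origin on a cart in front of the work surface, level with it; the furniture and walls round the work are solid. World frame = base frame: x ahead of the robot, y to its left, z up, the work surface at z = 0. Lengths are in m, angles in rad, forces in N, time in s.
With the tool pointing down it reaches from about 0.35 to 0.925 m from the base axis. Payload 6.4 kg.
Tool frame: the origin (TCP) lies on the centre line of the jaws, within the pads' length; the fingertips stand 19 mm ahead of it and the grasp point (between the pads) is the TCP; z points along the fingers, y is the line along which they close (so a half turn about z gives the same grasp; the last joint's range is limited). The gripper opens to 85 mm and grips with 20 to 120 N. Pads are 22 mm wide; open, the fingers measure 114 mm over their backs; the gripper's body (76 mm by 85 mm) begins 54 mm behind the grasp point. The pads swing forward as they close: fully open they stand 13 mm farther back than shut.
Start: joints at [-1.347, 0.245, 1.558, -0, 1.339, -0.174], TCP at [0.252, -0.599, 0.25] pointing down, gripper open.
Joint ranges: [-3.13, 3.13], [-1.02, 2.26], [0.13, 2.54], [-0.95, 4.09], [0.21, 2.88], [-2.74, 2.74]. Speed limits (rad/s): [2.57, 2.57, 3.14, 3.14, 3.14, 3.14].

INTERFACE

Orientations are given as a rotation vector (axis times angle).
In Python, from workcell import r, imaging gives the robot as it stands.
- The arm moves only by the tool step_arm, never from a script. Its arguments are lists of equal length, an entry for each row: "rot": the turn, a rotation vector about the tool's x, y, z in degrees, a list of three; "slide": the shift along the tool's x, y, z in cm, a list of three; "fingers": the finger opening in cm, from 0 to 8.54. A call has 1 to 20 rows; each row shifts and turns the commanded pose from where the row before left it, along the tool's axes as they then stand; what a row does not reach is not made up. A row lasts 1/8 s, in which the tool goes at most 62.5 mm and 10.7 degrees, less where a joint would pass 70% of its speed; a pose out of reach is approached as far as the arm can. A call with a gripper value outside its range is refused whole. The fingers move at their own pace and stop on an object; "squeeze" is the grip in N (left out, the last holds). Time passes only in rows, so rows that do not move let the fingers close. It gives the time, the measured TCP pose, the force, the opening and the grip force at its end, in the units of the state.
- r.state(): the state, without advancing time (a new reading comes with each control period).
- imaging.read_camera(name): name is "side" or "top" or "wrist"; returns a dict with "pixels" (400x640x3 uint8, red, green, blue), "depth" (400x640 float32, m along the optical axis (not along the pixel's ray), 0 where there is no reading), "fx", "fy", "cx", "cy" (pixels), "eye" and "attitude" of the camera in the world; the wrist camera has in their place "hand_eye" (4x4, takes a point from camera to tool coordinates, whose origin is the TCP and whose axes are the flange's). Camera axes: x right, y down, z forward; pixel columns grow to the right and rows downward; lengths in m; the calibration is good to about 2 mm. A picture is of the moment at which its call begins: read the wrist's pose just before it.
- r.close_job(): hands the job in; it is judged then, once.
Trained networks look in a picture, given as the dict that the camera call returned (one of the last four; its "shot" number tells which), for a name from the list of things; names that differ only in an ending like _2 or _b are one class to them, and where a whole thing is asked for, a point or a joint stands for the part that bears it (a point fixed in the world has none). Each returns a list of dicts, best first, with "confidence" (0 to 1); they miss things now and then, are a little off and sometimes report something else, mostly with a low value. They report only what shows in the picture. A call takes as long as a camera call. They do not tell look-alikes from the thing itself.
- imaging.look_for(picture, label): "bbox" ([left, top, width, height] in pixels, round what is visible of it).
The state is a dict: "time_s": time; "qpos": joint angles; "qvel": joint speeds; "joint_efforts": joint torques, N m; "tcp_pos": TCP position; "tcp_rot": TCP orientation; "force": force on the tool from outside, world axes, zero at the start; "wrist_torque": the same for the moment, N m; "width": finger opening in m; "finger_force": force on a finger pad.
Only numpy, scipy, OpenCV 4.12 (cv2) and the standard library are available. Lean on these libraries where they do the work, as an engineer would, in place of code of your own. Each camera call takes 0.05 s, during which the arm holds its last target. There are 200 camera calls.

TASK

The adjustable deck spacer has come back with its head set at an unknown height. Feel it: slide the spacer along the mat, head first, into the step gauge (the dock with a round black knob on top) until it either passes well in under the steel step (low) or is stopped by it (high). Then take it out and leave it standing head first, fully home against the back wall, in the bay with the plain flat roof if low, or in the bay with the raised ridge along its roof if high, without disturbing the other things on the bench.

Things in the scene. Friction and masses are not known exactly. Their poses are not given: they have to be found in the camera images.
- spacer: loose block, 120 mm long (x), 36 wide (y), about 0.3 kg. Front 72 mm: dark column with an aluminium head, its flat top locked anywhere from 62 to 88 mm above the underside (firm to 50 N). Origin: centre of the underside; x to the head end, z up. Starts upright, yaw within 0.3 rad of 0, in one row with the docks, 0.15 m or more apart; mat clear from x 0.38 m to the row
- spacer_grip (a point): middle of the spacer's grip, the rear 48 mm of the block (spacer x -60 to -12 mm): grey plastic, ribbed sides, 62 mm tall, 36 mm wide. This point is at spacer x -40 mm, 38 mm above the underside. When the spacer is home in a dock the rear 48 mm stand out of the mouth, below the roof's overhang: a vertical gripper does not fit, one leaning back about 40 degrees does
- gauge: step gauge, round black knob on top (44 mm wide, top at 169 mm): fixed dock, open at the front, no floor. Throat 46 mm wide, 72 mm deep from mouth to back wall, 125 mm high; outside 70 wide. Grey roof z 125 to 137 mm overhangs the mouth 17 mm. Origin: on the mat at the middle of the mouth; x points in, z up; yaw within 0.15 rad of 0. See gauge_step
- gauge_step (a point): middle of the lower front edge of the steel step block inside the gauge: 30 mm in from the mouth, 75 mm above the mat; the step runs from here to the back wall. A low spacer (under 75 mm) slides under it to the back wall (its origin then 12 mm inside the mouth), a high one stops with its head against the step's front face (its origin then 30 mm in front of the mouth)
- flat_bay: bay for a low spacer, plain flat roof, empty: fixed dock, open at the front, no floor. Throat 46 mm wide, 72 mm deep from mouth to back wall, 125 mm high; outside 70 wide. Grey roof z 125 to 137 mm overhangs the mouth 17 mm. Origin: on the mat at the middle of the mouth; x points in, z up; yaw within 0.15 rad of 0. Spacer home: its origin 12 mm inside the mouth
- ridge_bay: bay for a high spacer, ridge along the roof (16 mm wide, top at 177 mm), empty: fixed dock, open at the front, no floor. Throat 46 mm wide, 72 mm deep from mouth to back wall, 125 mm high; outside 70 wide. Grey roof z 125 to 137 mm overhangs the mouth 17 mm. Origin: on the mat at the middle of the mouth; x points in, z up; yaw within 0.15 rad of 0. Spacer home: its origin 12 mm inside the mouth
- calib_vial: bystander, loose: small vial 26 mm wide, 62 mm tall, red cap; origin: centre of the underside
- check_vial: bystander, loose: small vial 26 mm wide, 62 mm tall, blue cap; origin: centre of the underside
- amber_vial: bystander, loose: amber bottle 40 mm wide, 82 mm tall; origin: centre of the underside
- fluid_bottle: bystander, loose: white bottle 62 mm wide, 128 mm tall, at the right rear; origin: centre of the underside
There are look-alikes about, which are no part of the job. What is shaped like the ridge_bay but pink is not meant.

How it is judged:
By the outcome, as a careful person would: the job done as asked, in the order asked, and still so for the second after the job is handed in, with the robot touching nothing.
It also fails if it takes over 58 s, if anything falls off the work surface, if the arm or the gripper's body presses on something with over 40 N, if the wrist force passes 120 N, or if a joint passes its speed limit or range.

## Working session

There is one attempt and no reset: what is moved stays moved. The work goes in short steps, Python scripts to look and compute and a tool call to move; the robot and the scene stay as the last step left them, time stands still between calls to the robot, and variables do not carry over. Pictures are saved under pics/ and viewed, at most 10 in all, crops included, and the job is handed in when it is done.

Besides the shell and the picture viewer there is one more tool, called after ">>>" as name(argument=value, ...) on one line, values as JSON. step_arm: Moves the arm, as the interface text tells. Its arguments: {"type":"object","properties":{"rot":{"type":"array","items":{"type":"array","items":{"type":"number"}}},"slide":{"type":"array","items":{"type":"array","items":{"type":"number"}}},"fingers":{"type":"array","items":{"type":"number"}},"squeeze":{"type":"number"}},"required":["rot","slide","fingers"]}

```bash
mkdir -p pics; ls; cat > h.py <<'E'
from workcell import r, imaging
import numpy as np, cv2
from scipy.spatial.transform import Rotation as R
def att(a):
    a=np.array(a,float)
    return a if a.shape==(3,3) else (R.from_rotvec(a).as_matrix() if a.size==3 else R.from_quat(a).as_matrix())
def cloud(p,T=None):
    d=p["depth"];v,u=np.mgrid[:d.shape[0],:d.shape[1]]
    P=np.stack([(u-p["cx"])/p["fx"]*d,(v-p["cy"])/p["fy"]*d,d],-1)
    if "hand_eye" in p:
        s=T; H=np.array(p["hand_eye"]); P=P@H[:3,:3].T+H[:3,3]
        return P@R.from_rotvec(s["tcp_rot"]).as_matrix().T+np.array(s["tcp_pos"])
    return P@att(p["attitude"]).T+np.array(p["eye"])
def save(p,n): cv2.imwrite("pics/"+n,cv2.cvtColor(p["pixels"],cv2.COLOR_RGB2BGR))
E
python3 - <<'E'
from h import *
s=r.state(); print(s)
for c in ("top","side"):
    p=imaging.read_camera(c); save(p,c+"0.png"); np.savez(c+"0.npz",**{k:v for k,v in p.items()})
    print(c,{k:v for k,v in p.items() if k not in("pixels","depth")})
    C=cloud(p)
    for l in ["spacer","spacer_grip","gauge","flat_bay","ridge_bay","calib_vial","check_vial","amber_vial","fluid_bottle"]:
        for d in imaging.look_for(p,l)[:3]:
            x,y,w,h=map(int,d["bbox"]); q=C[y:y+h,x:x+w].reshape(-1,3); 
            print(l,round(d["confidence"],2),d["bbox"],np.round(C[min(399,y+h//2),min(639,x+w//2)],3))
E
```

```text
pics
{'time_s': 0.0, 'qpos': array([-1.34708589e+00,  2.45845823e-01,  1.55904680e+00,  1.37890126e-05,
        1.33871518e+00, -1.74097906e-01]), 'qvel': array([ 0.00039044,  0.00210749, -0.00077083,  0.0011665 ,  0.00095975,
        0.00062581]), 'joint_efforts': array([-2.42677401e-03, -4.29523945e+01, -3.26127791e+01, -3.33827247e-04,
        5.44807073e-03, -2.31917355e-06]), 'tcp_pos': array([ 0.25169749, -0.59870549,  0.24914236]), 'tcp_rot': array([-3.07767791e+00, -6.20360689e-01,  5.74089747e-05]), 'force': array([-0.6941409 , -0.70869758,  0.36755667]), 'wrist_torque': array([-0.04169798, -0.02315751, -0.03451664]), 'finger_force': 0.0, 'width': 0.08535808411488263}
top {'fx': 451.0578475887051, 'fy': 451.0578475887051, 'cx': 328.58841683647864, 'cy': 190.7527162813852, 'eye': array([ 0.36387422, -0.02298476,  1.14999916]), 'attitude': array([-2.15105499,  2.14422253, -0.20429962]), 'shot': 1}
spacer 0.78 [336.7, 150.2, 21.5, 53.2] [ 0.578 -0.093  0.078]
spacer_grip 0.8 [340.0, 150.3, 18.7, 52.0] [ 0.579 -0.101  0.074]
spacer_grip 0.23 [392.4, 142.2, 41.0, 41.6] [ 0.593 -0
[... 1266 characters left out ...]
_bay 0.38 [256.9, 186.2, 10.6, 22.7] [0.622 0.24  0.024]
ridge_bay 0.76 [234.9, 205.4, 20.3, 23.4] [0.452 0.199 0.042]
ridge_bay 0.67 [286.5, 152.2, 33.7, 64.2] [0.652 0.107 0.075]
calib_vial 0.5 [275.0, 184.7, 8.4, 24.0] [0.626 0.177 0.035]
calib_vial 0.47 [349.6, 188.7, 17.3, 47.2] [ 0.545 -0.107  0.064]
check_vial 0.71 [387.3, 200.3, 8.1, 21.7] [ 0.627 -0.184  0.042]
check_vial 0.7 [347.9, 190.6, 20.8, 45.5] [ 0.541 -0.108  0.062]
check_vial 0.43 [256.8, 187.9, 10.7, 20.2] [0.622 0.24  0.024]
amber_vial 0.58 [327.0, 186.9, 11.4, 29.3] [ 0.62  -0.004  0.05 ]
amber_vial 0.45 [349.4, 191.5, 21.1, 43.7] [ 0.54  -0.114  0.064]
fluid_bottle 0.58 [447.5, 183.6, 29.7, 48.0] [ 0.623 -0.376  0.082]
```

```bash
python3 - <<'E'
import cv2
a=cv2.imread("pics/top0.png"); b=cv2.imread("pics/side0.png")
a=cv2.resize(a[100:270,130:500],None,fx=2.16,fy=2.16,interpolation=cv2.INTER_CUBIC)
cv2.imwrite("pics/topc.png",a[:590,:800])
cv2.imwrite("pics/sidec.png",cv2.resize(b[120:270,200:500],None,fx=2.66,fy=2.66,interpolation=cv2.INTER_CUBIC))
from h import *
for c in ("top",):
    z=np.load(c+"0.npz"); p={k:z[k] for k in z.files}; C=cloud(p)
    C0=C.reshape(-1,3)
    def rect(name,x,y,zl,zh):
        m=(abs(C0[:,0]-x)<.085)&(abs(C0[:,1]-y)<.07)&(C0[:,2]>zl)&(C0[:,2]<zh)
        q=C0[m]; cen,sz,ang=cv2.minAreaRect((q[:,:2]*1000).astype(np.float32))
        print(name,len(q),np.round(cen,1),np.round(sz,1),round(ang,1),"z",np.round(np.percentile(q[:,2],[5,50,95]),4), 'med',np.round(np.median(q[:,:2],0),4))
    rect("spacer",.575,-.1,.05,.1)
    rect("spacer grip",.575,-.1,.055,.066)
    rect("spacer head",.575,-.1,.07,.1)
    rect("gauge roof",.6,-.245,.128,.145); rect("knob",.6,-.245,.155,.18)
    rect("ridge roof",.6,.09,.128,.145); rect("ridge",.6,.09,.165,.19)
    rect("flat roof",.6,.265,.128,.145)
    rect("pink",.46,.21,.1,.2); rect("floor",.45,0,-.02,.02)
E
```

```text
spacer 747 [ 584.2 -127. ] [120.  93.] 4.3 z [0.0578 0.072  0.0776] med [ 0.5805 -0.0983]
spacer grip 301 [ 581.3 -126.5] [115.2  93. ] 3.6 z [0.0573 0.0612 0.0647] med [ 0.5469 -0.1011]
spacer head 415 [606.  -96.8] [71.8 35.9] 3.7 z [0.0713 0.0745 0.078 ] med [ 0.6056 -0.0979]
gauge roof 1054 [ 603.8 -253.2] [101.2  75.4] 4.7 z [0.133  0.1364 0.1397] med [ 0.5912 -0.2478]
knob 307 [ 604.6 -251.8] [42.5 40.6] 3.8 z [0.1597 0.1681 0.171 ] med [ 0.6038 -0.2511]
ridge roof 1074 [612.6  91.1] [101.2  74.2] 7.6 z [0.1331 0.1365 0.1398] med [0.6095 0.0839]
ridge 291 [612.2  90.9] [88.6 16.1] 7.3 z [0.1714 0.1756 0.179 ] med [0.6106 0.0903]
flat roof 1432 [591.1 277.1] [ 76.6 148.4] 85.8 z [0.1328 0.1365 0.1396] med [0.6114 0.2745]
pink 1576 [463.9 234.7] [ 75. 101.] 81.7 z [0.1298 0.1373 0.177 ] med [0.4617 0.2277]
floor 3662 [4.51e+02 3.00e-01] [139.4 167.9] 90.0 z [-0.004  -0.0004  0.0032] med [ 4.497e-01 -2.000e-04]
```

View pics/topc.png

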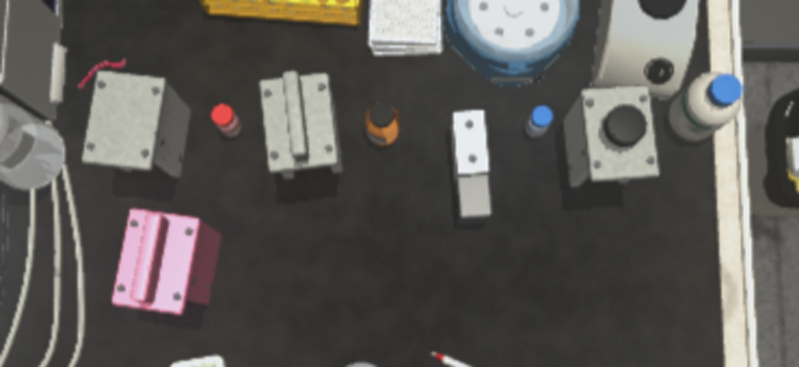

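View pics/sidec.png

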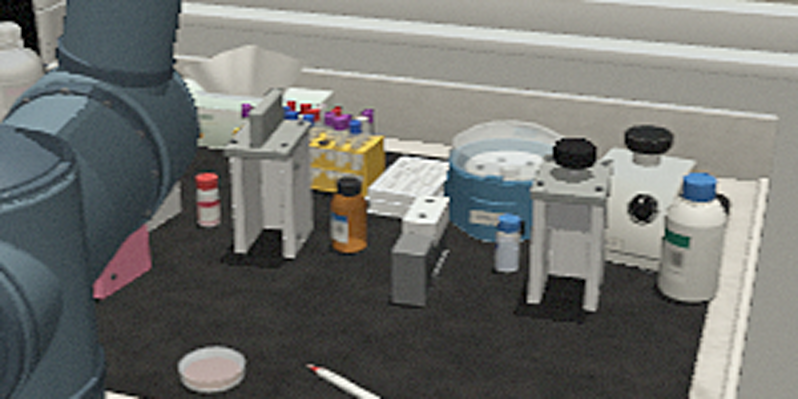

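The overview shows the flat bay at top crop (125,118), the grey ridge bay at (300,122), the spacer at (470,165) and the knobbed gauge at (620,132). There is also a pink ridged look-alike at (165,260). The grey bay at (300,122) is the ridge_bay because it is grey, has a ridge and stands in the row. The knobbed dock in the row is the gauge; the white machine with a knob behind it isn't.

```bash
cat >> h.py <<'E'
def Rt(yaw_deg,lean=40):
    a=np.radians(lean); b=np.array([[np.cos(a),0,np.sin(a)],[0,-1,0],[np.sin(a),0,-np.cos(a)]]).T
    return R.from_euler("z",yaw_deg,degrees=True).as_matrix()@b
def plan(p,yaw,lean=40):
    s=r.state(); M=R.from_rotvec(s["tcp_rot"]).as_matrix(); T=Rt(yaw,lean)
    d=np.array(p)-s["tcp_pos"]
    print("pos",np.round(s["tcp_pos"],4),"rot deg",np.round(np.degrees(R.from_matrix(M.T@T).as_rotvec()),2),
     "slide(cur) cm",np.round(M.T@d*100,2),"slide(after rot) cm",np.round(T.T@d*100,2),"F",np.round(s["force"],1),"w",round(s["width"],4),"t",round(s["time_s"],2))
def roof(C0,x,y,zl=.128,zh=.145,L=.101,W=.070,rx=.07,ry=.055):
    # template fit: rectangle edges via robust yaw search
    m=(abs(C0[:,0]-x)<rx)&(abs(C0[:,1]-y)<ry)&(C0[:,2]>zl)&(C0[:,2]<zh); q=C0[m][:,:2]
    best=None
    for a in np.radians(np.arange(-12,12.1,.25)):
        c,s=np.cos(a),np.sin(a); u=q[:,0]*c+q[:,1]*s; v=-q[:,0]*s+q[:,1]*c
        lo=np.percentile(u,1.5),np.percentile(v,1.5); hi=np.percentile(u,98.5),np.percentile(v,98.5)
        A=(hi[0]-lo[0])*(hi[1]-lo[1])
        if best is None or A<best[0]:
            um,vm=(lo[0]+hi[0])/2,(lo[1]+hi[1])/2
            best=(A,np.degrees(a),um*c-vm*s,um*s+vm*c,hi[0]-lo[0],hi[1]-lo[1])
    return np.array(best[1:])
E
python3 - <<'E'
from h import *
z=np.load("top0.npz"); C0=cloud({k:z[k] for k in z.files}).reshape(-1,3)
for n,x,y,ry in(("gauge",.604,-.252,.055),("ridge",.612,.091,.055),("flat",.611,.277,.042)):
    f=roof(C0,x,y,zh=.2,ry=ry); a=np.radians(f[0]); print(n,np.round(f,4),"mouth",np.round(f[1:3]-.0335*np.array([np.cos(a),np.sin(a)]),4))
plan([.45,-.14,.25],4)
M=R.from_rotvec(r.state()["tcp_rot"]).as_matrix();print(M.round(3))
E
```

```text
gauge [ 3.25    0.603  -0.2526  0.0979  0.072 ] mouth [ 0.5695 -0.2545]
ridge [7.     0.6117 0.0907 0.0971 0.0716] mouth [0.5785 0.0867]
flat [-6.5     0.613   0.2752  0.0979  0.0717] mouth [0.5797 0.279 ]
pos [ 0.2518 -0.5993  0.2503] rot deg [-6.56 39.63 18.02] slide(cur) cm [ 3.606e+01 -3.466e+01  3.000e-02] slide(after rot) cm [ 17.58 -44.43  14.79] F [-0.1  0.3 -0.5] w 0.0853 t 1.0
[[ 0.922  0.387  0.   ]
 [ 0.387 -0.922  0.   ]
 [ 0.     0.    -1.   ]]
```

>>> step_arm(rot=[[0,0,0],[0,0,0],[0,0,0],[0,0,0],[0,0,0],[0,0,0],[0,0,0],[0,0,0],[0,0,0],[0,0,0],[-1.3,7.9,3.6],[-1.3,7.9,3.6],[-1.3,7.9,3.6],[-1.3,7.9,3.6],[-1.3,7.9,3.6],[0,0,0],[0,0,0]], slide=[[3.6,-3.46,0],[3.6,-3.46,0],[3.6,-3.46,0],[3.6,-3.46,0],[3.6,-3.46,0],[3.6,-3.46,0],[3.6,-3.46,0],[3.6,-3.46,0],[3.6,-3.46,0],[3.6,-3.46,0],[0,0,0],[0,0,0],[0,0,0],[0,0,0],[0,0,0],[0,0,0],[0,0,0]], fingers=[8.5,8.5,8.5,8.5,8.5,8.5,8.5,8.5,8.5,8.5,8.5,8.5,8.5,8.5,8.5,8.5,8.5])

```text
time_s: 3.12
tcp_pos: [0.45, -0.1412, 0.2512]
tcp_rot: [-2.93, -0.105, -1.061]
force: [-0.3, 0.7, 1.2]
width: 0.085
finger_force: 0.0
```

```bash
python3 - <<'E'
from h import *
s=r.state();p=imaging.read_camera("wrist"); save(p,"w1.png"); C=cloud(p,s); np.savez("w1.npz",C=C,px=p["pixels"])
print(np.array(p["hand_eye"]).round(3))
C0=C.reshape(-1,3); C0=C0[p["depth"].ravel()>0]
for n,x,y in(("gauge",.604,-.252),("ridge",.612,.091)):
    try:
        f=roof(C0,x,y,zh=.2); a=np.radians(f[0]); print(n,np.round(f,4),"mouth",np.round(f[1:3]-.0335*np.array([np.cos(a),np.sin(a)]),4))
    except Exception as e: print(n,e)
f=roof(C0,.582,-.098,.05,.1,ry=.035); print("spacer",f.round(4))
h=C0[(abs(C0[:,0]-.606)<.02)&(abs(C0[:,1]+.097)<.01)]; print(np.percentile(h[:,2],[10,50,90]) if len(h) else 0)
g=C0[(abs(C0[:,0]-.547)<.012)&(abs(C0[:,1]+.1005)<.01)]; print(np.percentile(g[:,2],[10,50,90]) if len(g) else 0)
a=np.radians(4)
plan([.542-.12,-.101-.008,.16],4)
E
```

```text
[[ 0.    -0.966 -0.258  0.065]
 [ 1.    -0.     0.002  0.   ]
 [-0.002 -0.258  0.966 -0.124]
 [ 0.     0.     0.     1.   ]]
gauge [ 4.75    0.5999 -0.2531  0.0963  0.0707] mouth [ 0.5666 -0.2559]
ridge [6.75   0.6093 0.0861 0.0947 0.0677] mouth [0.576  0.0822]
spacer [ 4.25    0.5796 -0.1006  0.1168  0.035 ]
[0.07475357 0.07560145 0.07640041]
[0.06139754 0.06231654 0.06305991]
pos [ 0.4503 -0.1412  0.2514] rot deg [-0.02  0.16  0.12] slide(cur) cm [-7.84 -3.42  5.36] slide(after rot) cm [-7.87 -3.41  5.34] F [ 0.1  1.2 -0.5] w 0.0849 t 3.17
```

View pics/w1.png

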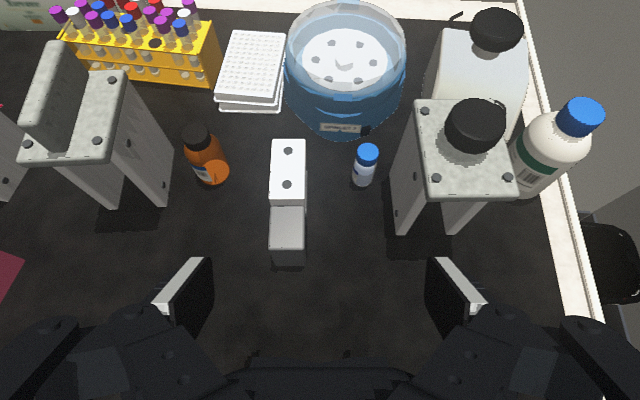

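```bash
python3 - <<'E'
from h import *
plan([.4898,-.1056,.099],4)
E
```

```text
pos [ 0.4503 -0.1412  0.2514] rot deg [-0.02  0.16  0.12] slide(cur) cm [-6.54 -3.28 14.39] slide(after rot) cm [-6.59 -3.27 14.37] F [ 0.1  1.2 -0.5] w 0.0849 t 3.17
```

>>> step_arm(rot=[[0,0.16,0.12],[0,0,0],[0,0,0],[0,0,0],[0,0,0],[0,0,0],[0,0,0],[0,0,0],[0,0,0],[0,0,0],[0,0,0],[0,0,0]], slide=[[-1.65,-0.82,3.6],[-1.65,-0.82,3.6],[-1.65,-0.82,3.6],[-1.65,-0.82,3.6],[0,0,0],[0,0,1.6],[0,0,1.6],[0,0,1.6],[0,0,1.6],[0,0,1.6],[0,0,0],[0,0,0]], fingers=[8.5,8.5,8.5,8.5,8.5,8.5,8.5,8.5,8.5,8.5,8.5,8.5])

```text
time_s: 4.68
tcp_pos: [0.5415, -0.102, 0.0382]
tcp_rot: [-2.927, -0.101, -1.07]
force: [-0.6, -0.0, -2.0]
width: 0.0846
finger_force: 0.0
```

```bash
python3 - <<'E'
from h import *
plan([.541,-.102,.038],4)
s=r.state();p=imaging.read_camera("wrist"); save(p,"w2.png"); C0=cloud(p,s)[p["depth"]>0]
f=roof(C0,.582,-.1,.05,.1,ry=.035); print("spacer",f.round(4))
E
```

```text
pos [ 0.5415 -0.102   0.0382] rot deg [ 0.01 -0.16 -0.04] slide(cur) cm [-0.05 -0.   -0.02] slide(after rot) cm [-0.05 -0.   -0.02] F [-0.6 -0.  -2. ] w 0.0846 t 4.67
spacer [-3.      0.5735 -0.1043  0.1236  0.0612]
```

View pics/w2.png

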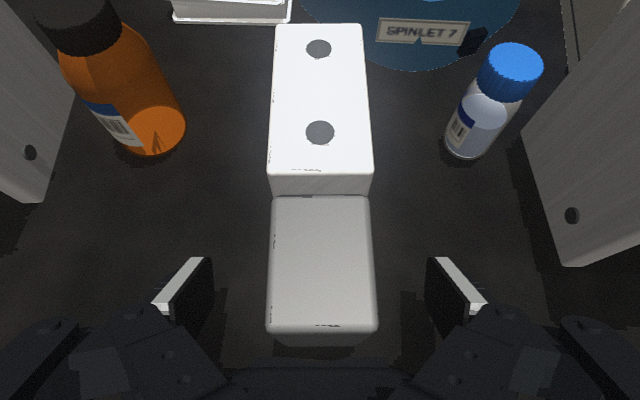

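>>> step_arm(rot=[[0,0,0],[0,0,0],[0,0,0],[0,0,0],[0,0,0],[0,0,0],[0,0,0],[0,0,0]], slide=[[0,0,0],[0,0,0],[0,0,0],[0,0,0],[0,0,0],[0,0,0],[0,0,0],[0,0,0]], fingers=[2,2,2,2,2,2,2,2], squeeze=40)

```text
time_s: 5.72
tcp_pos: [0.5406, -0.1016, 0.0366]
tcp_rot: [-2.927, -0.1, -1.066]
force: [-4.6, 0.4, 5.6]
width: 0.035
finger_force: 40.6
```

```bash
python3 - <<'E'
from h import *
plan([.424,-.110,.039],4)
E
```

```text
pos [ 0.5406 -0.1016  0.0366] rot deg [-0.01 -0.04 -0.11] slide(cur) cm [-8.8   0.04 -7.7 ] slide(after rot) cm [-8.8   0.03 -7.7 ] F [-4.6  0.4  5.6] w 0.035 t 5.72
```

>>> step_arm(rot=[[0,0,0],[0,0,0],[0,0,0],[0,0,0],[0,0,0],[0,0,0],[0,0,0],[0,0,0],[0,0,0],[0,0,0],[0,0,0],[0,0,0],[0,0,0],[0,0,0],[0,0,0],[0,0,0],[0,0,0],[0,0,0]], slide=[[-1.19,0,-1],[-1.19,0,-1],[-1.19,0,-1],[-1.19,0,-1],[-1.19,0,-1],[-1.19,0,-1],[-1.19,0,-1],[-1.19,0,-1],[0,1.94,0],[0,1.94,0],[0,1.94,0],[0,1.94,0],[0,1.94,0],[0,1.94,0],[0,1.94,0],[0,1.94,0],[0,0,0],[0,0,0]], fingers=[2,2,2,2,2,2,2,2,2,2,2,2,2,2,2,2,2,2])

```text
time_s: 7.98
tcp_pos: [0.4335, -0.2689, 0.0366]
tcp_rot: [-2.927, -0.1, -1.068]
force: [7.1, -1.6, 7.3]
width: 0.0355
finger_force: 41.7
```

```bash
python3 - <<'E'
from h import *
plan([.42,-.2656,.0375],4)
s=r.state();p=imaging.read_camera("wrist"); save(p,"w3.png"); C=cloud(p,s);C0=C[p["depth"]>0]
f=roof(C0,.602,-.253,zh=.18); a=np.radians(f[0]); print("gauge",np.round(f,4),"mouth",np.round(f[1:3]-.0335*np.array([np.cos(a),np.sin(a)]),4))
# roof front strip edges, wall faces
for zl,zh in((.13,.145),(.03,.12)):
  m=(abs(C0[:,0]-.565)<.03)&(abs(C0[:,1]+.255)<.06)&(C0[:,2]>zl)&(C0[:,2]<zh); q=C0[m]
  for lo in np.arange(.54,.59,.01):
    k=q[(q[:,0]>=lo)&(q[:,0]<lo+.01)]
    if len(k)>5: print(zl,round(lo,3),len(k),np.percentile(k[:,1],[1,99]).round(4))
# spacer in view
g=C0[(C0[:,2]>.055)&(C0[:,2]<.1)&(C0[:,0]>.44)&(C0[:,0]<.53)&(abs(C0[:,1]+.26)<.04)]
print(len(g)); f=cv2.minAreaRect((g[:,:2]*1000).astype(np.float32)); print(f)
E
```

```text
pos [ 0.4335 -0.2689  0.0366] rot deg [-0.   -0.09 -0.1 ] slide(cur) cm [-0.96 -0.42 -0.92] slide(after rot) cm [-0.96 -0.42 -0.92] F [ 7.1 -1.6  7.3] w 0.0355 t 7.97Traceback (most recent call last):
  File "<stdin>", line 4, in <module>
  File "h.py", line 29, in roof
    lo=np.percentile(u,1.5),np.percentile(v,1.5); hi=np.percentile(u,98.5),np.percentile(v,98.5)
       ~~~~~~~~~~~~~^^^^^^^
    return _quantile_unchecked(
        a, q, axis, out, overwrite_input, method, keepdims, weights)
    return _ureduce(a,
                    func=_quantile_ureduce_func,
    ...<5 lines>...
                    overwrite_input=overwrite_input,
                    method=method)
    r = func(a, **kwargs)
    result = _quantile(arr,
                       quantiles=q,
    ...<2 lines>...
                       out=out,
                       weights=wgt)
    slices_having_nans = np.isnan(arr[-1, ...])
                                  ~~~^^^^^^^^^
IndexError: index -1 is out of bounds for axis 0 with size 0
```

View pics/w3.png

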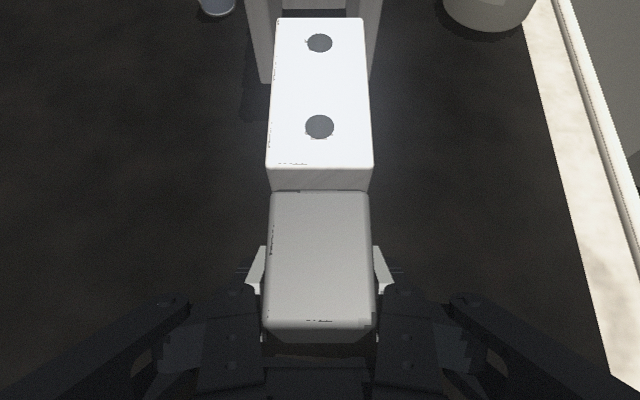

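```bash
python3 - <<'E'
from h import *
s=r.state();p=imaging.read_camera("wrist"); C=cloud(p,s);np.save("w3.npy",C)
for v in (10,20,30,40,50,60,70,80):
    row=[(u,C[v,u]) for u in range(235,400,1) if p["depth"][v,u]>0 and C[v,u,2]>.012]
    seg=[];
    for u,c in row:
        if not seg or u-seg[-1][-1][0]>2 or np.linalg.norm(c-seg[-1][-1][1])>.012: seg.append([])
        seg[-1].append((u,c))
    print(v,[(k[0][0],k[0][1].round(3).tolist(),k[-1][0],k[-1][1].round(3).tolist()) for k in seg if len(k)>3])
C0=C[p["depth"]>0]
g=C0[(C0[:,2]>.07)&(C0[:,2]<.1)&(C0[:,0]>.44)&(C0[:,0]<.535)&(abs(C0[:,1]+.26)<.03)]
print(len(g),cv2.minAreaRect((g[:,:2]*1000).astype(np.float32)),np.median(g[:,2]))
E
```

```text
10 [(245, [0.569, -0.222, 0.05], 279, [0.62, -0.23, 0.014]), (348, [0.62, -0.276, 0.016], 380, [0.573, -0.292, 0.051])]
20 [(248, [0.567, -0.223, 0.046], 276, [0.596, -0.232, 0.025]), (277, [0.53, -0.246, 0.076], 362, [0.533, -0.28, 0.075]), (363, [0.572, -0.283, 0.046], 378, [0.573, -0.291, 0.045])]
30 [(250, [0.567, -0.223, 0.04], 274, [0.581, -0.233, 0.03]), (275, [0.526, -0.245, 0.074], 363, [0.527, -0.281, 0.075]), (364, [0.572, -0.285, 0.04], 377, [0.574, -0.292, 0.038])]
40 [(252, [0.567, -0.223, 0.034], 273, [0.571, -0.234, 0.031]), (274, [0.52, -0.246, 0.074], 364, [0.522, -0.281, 0.074]), (365, [0.572, -0.286, 0.033], 375, [0.573, -0.292, 0.033])]
50 [(254, [0.568, -0.223, 0.027], 273, [0.569, -0.234, 0.026]), (274, [0.514, -0.246, 0.075], 365, [0.517, -0.282, 0.074]), (366, [0.572, -0.287, 0.027], 373, [0.572, -0.291, 0.027])]
60 [(256, [0.568, -0.223, 0.019], 272, [0.568, -0.233, 0.02]), (273, [0.508, -0.247, 0.075], 365, [0.511, -0.282, 0.075]), (366, [0.571, -0.288, 0.02], 371, [0.573, -0.291, 0.019])]
70 [(258, [0.567, -0.223, 0.012], 266, [0.566, -0.228, 0.014]), (272, [0.504, -0.247, 0.075], 366, [0.506, -0.282, 0.075])]
80 [(271, [0.5, -0.247, 0.074], 367, [0.501, -0.283, 0.075])]
15568 ((497.48577880859375, -265.0875244140625), (72.72052764892578, 36.19740676879883), 3.7157115936279297) 0.07566103377195757
```

>>> step_arm(rot=[[0,0,0],[0,0,0],[0,0,0],[0,0,0],[0,0,0],[0,0,0],[0,0,0],[0,0,0],[0,0,0],[0,0,0],[0,0,0]], slide=[[0,-0.22,0],[0,0,0],[0.53,0,0.445],[0.53,0,0.445],[0.53,0,0.445],[0.53,0,0.445],[0.53,0,0.445],[0.53,0,0.445],[0.53,0,0.445],[0.53,0,0.445],[0,0,0]], fingers=[2,2,2,2,2,2,2,2,2,2,2])

```text
time_s: 9.45
tcp_pos: [0.4882, -0.2632, 0.0366]
tcp_rot: [-2.928, -0.099, -1.067]
force: [-1.1, -1.6, 10.4]
width: 0.0358
finger_force: 42.6
```

>>> step_arm(rot=[[0,0,0],[0,0,0],[0,0,0],[0,0,0]], slide=[[0.19,0,0.16],[0.19,0,0.16],[0.19,0,0.16],[0,0,0]], fingers=[2,2,2,2])

```text
time_s: 9.95
tcp_pos: [0.4952, -0.2627, 0.0366]
tcp_rot: [-2.929, -0.099, -1.067]
force: [-9.6, -0.5, 17.0]
width: 0.0356
finger_force: 43.9
```

>>> step_arm(rot=[[0,0,0],[0,0,0],[0,0,0]], slide=[[0.19,0,0.16],[0.19,0,0.16],[0,0,0]], fingers=[2,2,2])

```text
time_s: 10.32
tcp_pos: [0.4998, -0.2625, 0.0366]
tcp_rot: [-2.929, -0.099, -1.066]
force: [-15.8, -1.5, 21.9]
width: 0.0355
finger_force: 44.7
```

>>> step_arm(rot=[[0,0,0],[0,0,0],[0,0,0]], slide=[[0.19,0,0.16],[0.19,0,0.16],[0,0,0]], fingers=[2,2,2])

```text
time_s: 10.7
tcp_pos: [0.5022, -0.2625, 0.0355]
tcp_rot: [-2.933, -0.099, -1.061]
force: [-44.0, -1.7, 37.0]
width: 0.0358
finger_force: 48.7
```

>>> step_arm(rot=[[0,0,0],[0,0,0],[0,0,0],[0,0,0]], slide=[[-0.38,0,-0.32],[-0.38,0,-0.32],[0.06,0,-0.08],[0,0,0]], fingers=[2,2,2,2])

```text
time_s: 11.2
tcp_pos: [0.4947, -0.2608, 0.0355]
tcp_rot: [-2.928, -0.101, -1.061]
force: [-7.0, -1.0, 10.1]
width: 0.0357
finger_force: 43.7
```

```bash
python3 - <<'E'
from h import *
plan([.502,-.2625,.037],4)
s=r.state();p=imaging.read_camera("wrist"); C=cloud(p,s);C0=C[p["depth"]>0]
g=C0[(C0[:,2]>.05)&(C0[:,2]<.1)&(C0[:,0]>.44)&(C0[:,0]<.56)&(abs(C0[:,1]+.26)<.014)]
for lo in np.arange(.45,.56,.01):
    k=g[(g[:,0]>=lo)&(g[:,0]<lo+.01)]
    if len(k)>20: print(round(lo,3),len(k),np.median(k[:,2]).round(4))
E
```

```text
pos [ 0.4947 -0.2608  0.0355] rot deg [-0.1   0.16 -0.09] slide(cur) cm [0.65 0.22 0.35] slide(after rot) cm [0.65 0.22 0.35] F [-7.  -1.  10.1] w 0.0357 t 11.2
0.45 312 0.094
0.46 5248 0.0912
0.47 2681 0.062
0.48 3005 0.0624
0.49 2692 0.0624
0.5 2424 0.0624
0.51 2114 0.0623
0.52 3931 0.0744
0.53 2112 0.0757
0.54 1872 0.0757
0.55 1703 0.0757
```

>>> step_arm(rot=[[0,0,0],[0,0,0],[0,0,0]], slide=[[0.04,0,-0.05],[0,0,0],[0,0,0]], fingers=[2,2,2])

```text
time_s: 11.62
tcp_pos: [0.4947, -0.2602, 0.0356]
tcp_rot: [-2.927, -0.1, -1.06]
force: [-1.9, -1.9, 0.6]
width: 0.0354
finger_force: 42.5
```

>>> step_arm(rot=[[0,0,0],[0,0,0],[0,0,0]], slide=[[0.19,0,0.16],[0.19,0,0.16],[0,0,0]], fingers=[2,2,2])

```text
time_s: 12.0
tcp_pos: [0.5, -0.2594, 0.0356]
tcp_rot: [-2.925, -0.102, -1.06]
force: [-0.7, 0.0, -3.4]
width: 0.0352
finger_force: 42.1
```

>>> step_arm(rot=[[0,0,0],[0,0,0],[0,0,0]], slide=[[0.15,0,0.13],[0.12,0,0.1],[0,0,0]], fingers=[2,2,2])

```text
time_s: 12.38
tcp_pos: [0.5019, -0.2597, 0.0355]
tcp_rot: [-2.928, -0.102, -1.058]
force: [-25.7, 0.6, 14.5]
width: 0.0357
finger_force: 45.6
```

Both pushes stopped at the same place, with the head front 32 mm inside the mouth, 30–40 mm short of home, so this spacer is high and goes in the ridge_bay.

>>> step_arm(rot=[[0,0,0],[0,0,0],[0,0,0],[0,0,0],[0,0,0],[0,0,0],[0,0,0],[0,0,0],[0,0,0],[0,0,0]], slide=[[-0.2,0,-0.17],[-0.77,0,-0.65],[-0.77,0,-0.65],[-0.77,0,-0.65],[-0.77,0,-0.65],[-0.77,0,-0.65],[-0.77,0,-0.65],[-0.77,0,-0.65],[-0.77,0,-0.65],[0.19,0,-0.23]], fingers=[2,2,2,2,2,2,2,2,2,2])

```text
time_s: 13.62
tcp_pos: [0.4198, -0.2657, 0.0393]
tcp_rot: [-2.926, -0.099, -1.061]
force: [0.4, 1.0, -2.5]
width: 0.0355
finger_force: 42.4
```

```bash
python3 - <<'E'
from h import *
plan([.43,.0665,.0405],7)
E
```

```text
pos [ 0.4198 -0.2657  0.0393] rot deg [ 1.77  0.13 -2.49] slide(cur) cm [  2.53 -33.07   2.13] slide(after rot) cm [  3.95 -32.84   3.15] F [ 0.4  1.  -2.5] w 0.0355 t 13.62
```

>>> step_arm(rot=[[0,0,0],[0,0,0],[0,0,0],[0,0,0],[0,0,0],[0,0,0],[0,0,0],[0,0,0],[0,0,0],[0,0,0],[0,0,0],[0,0,0],[0,0,0],[0,0,0],[1.8,0.1,-2.5],[0,0,0],[0,0,0]], slide=[[0.18,-2.36,0.15],[0.18,-2.36,0.15],[0.18,-2.36,0.15],[0.18,-2.36,0.15],[0.18,-2.36,0.15],[0.18,-2.36,0.15],[0.18,-2.36,0.15],[0.18,-2.36,0.15],[0.18,-2.36,0.15],[0.18,-2.36,0.15],[0.18,-2.36,0.15],[0.18,-2.36,0.15],[0.18,-2.36,0.15],[0.18,-2.36,0.15],[0,0,0],[0,0,0],[0,0,0]], fingers=[2,2,2,2,2,2,2,2,2,2,2,2,2,2,2,2,2])

```text
time_s: 15.75
tcp_pos: [0.4481, 0.0585, 0.0388]
tcp_rot: [-2.904, -0.183, -1.044]
force: [0.3, -0.2, -3.7]
width: 0.0355
finger_force: 42.6
```

```bash
python3 - <<'E'
from h import *
plan([.43,.0665,.0405],7)
s=r.state();p=imaging.read_camera("wrist"); save(p,"w4.png"); C=cloud(p,s);np.save("w4.npy",C)
for v in (5,10,20,30,40,50,60,70):
    row=[(u,C[v,u]) for u in range(200,440,1) if p["depth"][v,u]>0 and C[v,u,2]>.012]
    seg=[];
    for u,c in row:
        if not seg or u-seg[-1][-1][0]>2 or np.linalg.norm(c-seg[-1][-1][1])>.012: seg.append([])
        seg[-1].append((u,c))
    print(v,[(k[0][0],k[0][1].round(3).tolist(),k[-1][0],k[-1][1].round(3).tolist()) for k in seg if len(k)>3])
C0=C[p["depth"]>0]
g=C0[(C0[:,2]>.072)&(C0[:,2]<.1)&(C0[:,0]>.45)&(C0[:,0]<.545)&(abs(C0[:,1]-.074)<.03)]
print(len(g),cv2.minAreaRect((g[:,:2]*1000).astype(np.float32)),np.median(g[:,2]))
E
```

```text
pos [0.4481 0.0585 0.0388] rot deg [-0.54  0.43  0.01] slide(cur) cm [-1.2  -1.03 -1.21] slide(after rot) cm [-1.19 -1.02 -1.22] F [ 0.3 -0.2 -3.7] w 0.0355 t 15.75
5 [(227, [0.575, 0.12, 0.058], 269, [0.637, 0.117, 0.014]), (339, [0.616, 0.067, 0.033], 366, [0.584, 0.052, 0.058]), (410, [0.634, 0.023, 0.024], 439, [0.615, 0.01, 0.038])]
10 [(228, [0.575, 0.12, 0.055], 269, [0.633, 0.116, 0.013]), (338, [0.622, 0.068, 0.025], 366, [0.585, 0.051, 0.054]), (409, [0.633, 0.023, 0.021], 439, [0.615, 0.009, 0.036])]
20 [(231, [0.575, 0.12, 0.05], 268, [0.623, 0.115, 0.013]), (276, [0.543, 0.087, 0.078], 361, [0.548, 0.053, 0.077]), (407, [0.632, 0.023, 0.014], 439, [0.615, 0.007, 0.029])]
30 [(234, [0.575, 0.12, 0.044], 267, [0.613, 0.113, 0.014]), (274, [0.539, 0.088, 0.076], 363, [0.544, 0.052, 0.075]), (410, [0.626, 0.021, 0.012], 439, [0.615, 0.005, 0.023])]
40 [(236, [0.575, 0.12, 0.037], 266, [0.603, 0.112, 0.015]), (273, [0.533, 0.087, 0.076], 363, [0.536, 0.052, 0.077]), (423, [0.618, 0.012, 0.012], 439, [0.615, 0.003, 0.016])]
50 [(239, [0.575, 0.12, 0.031], 265, [0.594, 0.111, 0.015]), (273, [0.527, 0.086, 0.077], 364, [0.531, 0.051, 0.077])]
60 [(242, [0.576, 0.12, 0.023], 264, [0.585, 0.11, 0.015]), (272, [0.522, 0.085, 0.076], 365, [0.526, 0.05, 0.077])]
70 [(244, [0.576, 0.12, 0.015], 264, [0.579, 0.109, 0.013]), (271, [0.516, 0.084, 0.077], 366, [0.521, 0.049, 0.077])]
15813 ((510.5460205078125, 65.95539855957031), (72.31925964355469, 36.2315673828125), 7.317407131195068) 0.07800708726310278
```

View pics/w4.png

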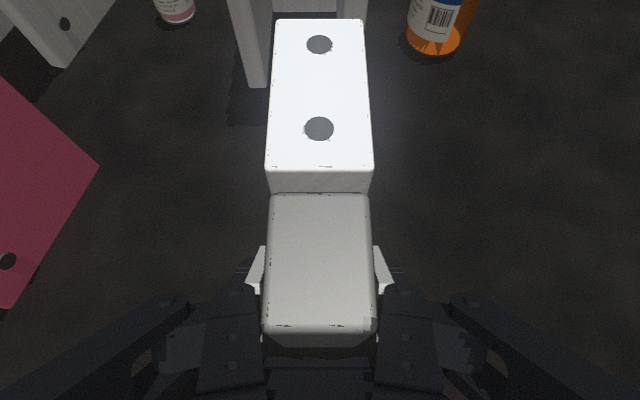

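>>> step_arm(rot=[[0,0,0],[0,0,0],[0,0,0],[0,0,0],[0,0,0],[0,0,0],[0,0,0],[0,0,0],[0,0,0],[0,0,0]], slide=[[0,-0.54,0],[0,-0.54,0],[0,0,0],[-0.18,0,0.22],[0,0,0],[0.614,0,0.512],[0.614,0,0.512],[0.614,0,0.512],[0.614,0,0.512],[0,0,0]], fingers=[2,2,2,2,2,2,2,2,2,2])

```text
time_s: 17.05
tcp_pos: [0.4793, 0.073, 0.0362]
tcp_rot: [-2.903, -0.185, -1.044]
force: [1.7, -0.3, -0.3]
width: 0.0354
finger_force: 42.7
```

```bash
python3 - <<'E'
from h import *
a=np.radians(7.3); plan([.580-.028*np.cos(a),.0858-.028*np.sin(a),.036],7.3)
s=r.state();p=imaging.read_camera("wrist"); C=cloud(p,s)
for v in (20,60,100,140):
    row=[(u,C[v,u]) for u in range(150,480,1) if p["depth"][v,u]>0 and C[v,u,2]>.012]
    seg=[];
    for u,c in row:
        if not seg or u-seg[-1][-1][0]>2 or np.linalg.norm(c-seg[-1][-1][1])>.012: seg.append([])
        seg[-1].append((u,c))
    print(v,[(k[0][0],k[0][1].round(3).tolist(),k[-1][0],k[-1][1].round(3).tolist()) for k in seg if len(k)>3])
E
```

```text
pos [0.4793 0.073  0.0362] rot deg [-0.41  0.4  -0.14] slide(cur) cm [5.65 0.03 4.7 ] slide(after rot) cm [5.62 0.01 4.74] F [ 1.7 -0.3 -0.3] w 0.0354 t 17.05
20 [(152, [0.628, 0.195, 0.025], 197, [0.641, 0.172, 0.017]), (234, [0.575, 0.12, 0.072], 274, [0.61, 0.113, 0.046]), (275, [0.574, 0.102, 0.075], 361, [0.577, 0.068, 0.075]), (362, [0.617, 0.068, 0.045], 401, [0.584, 0.052, 0.072]), (440, [0.637, 0.023, 0.034], 479, [0.616, 0.01, 0.051])]
60 [(244, [0.576, 0.121, 0.05], 271, [0.582, 0.109, 0.047]), (272, [0.552, 0.1, 0.075], 365, [0.557, 0.065, 0.075]), (366, [0.586, 0.063, 0.048], 392, [0.584, 0.052, 0.051]), (432, [0.628, 0.022, 0.013], 479, [0.616, 0.0, 0.027])]
100 [(254, [0.576, 0.121, 0.023], 268, [0.575, 0.112, 0.026]), (269, [0.533, 0.097, 0.076], 368, [0.538, 0.062, 0.075]), (369, [0.582, 0.059, 0.025], 382, [0.584, 0.052, 0.024])]
140 [(265, [0.517, 0.095, 0.074], 371, [0.521, 0.06, 0.075])]
```

>>> step_arm(rot=[[0,0,0],[0,0,0],[0,0,0],[0,0,0],[0,0,0],[0,0,0],[0,0,0],[0,0,0],[0,0,0]], slide=[[0.614,0,0.512],[0.614,0,0.512],[0.614,0,0.512],[0.614,0,0.512],[0.614,0,0.512],[0.614,0,0.512],[0.614,0,0.512],[0.614,0,0.512],[0,0,0]], fingers=[2,2,2,2,2,2,2,2,2])

```text
time_s: 18.23
tcp_pos: [0.5409, 0.0761, 0.0377]
tcp_rot: [-2.889, -0.195, -1.037]
force: [1.7, 4.8, -5.0]
width: 0.0358
finger_force: 42.2
```

>>> step_arm(rot=[[0,0,0],[0,0,0],[0,0,0],[0,0,0]], slide=[[0.19,0,0.16],[0.19,0,0.16],[0.19,0,0.16],[0,0,0]], fingers=[2,2,2,2])

```text
time_s: 18.73
tcp_pos: [0.547, 0.0769, 0.0372]
tcp_rot: [-2.889, -0.195, -1.034]
force: [-2.2, 6.1, -4.5]
width: 0.0355
finger_force: 42.7
```

```bash
python3 - <<'E'
from h import *
a=np.radians(7.3); plan([.580-.028*np.cos(a),.0858-.028*np.sin(a),.036],7.3)
s=r.state(); print(s["qpos"].round(3)); print(R.from_rotvec(s["tcp_rot"]).as_matrix().round(3), Rt(7.3).round(3))
p=imaging.read_camera("wrist"); save(p,"w5.png"); C=cloud(p,s)
C0=C[p["depth"]>0]
g=C0[(C0[:,2]>.055)&(C0[:,2]<.068)&(C0[:,0]>.52)&(C0[:,0]<.59)&(abs(C0[:,1]-.08)<.03)]
print(len(g),cv2.minAreaRect((g[:,:2]*1000).astype(np.float32)),np.median(g[:,2]))
E
```

```text
pos [0.547  0.0769 0.0372] rot deg [-1.43  0.54 -0.09] slide(cur) cm [ 0.37 -0.45  0.47] slide(after rot) cm [ 0.37 -0.46  0.47] F [-2.2  6.1 -4.5] w 0.0355 t 18.73
[-0.153  0.144  2.275  1.287  0.21   0.071]
[[ 0.766  0.142  0.627]
 [ 0.097 -0.99   0.105]
 [ 0.636 -0.02  -0.772]] [[ 0.76   0.127  0.638]
 [ 0.097 -0.992  0.082]
 [ 0.643  0.    -0.766]]
19093 ((553.9521484375, 80.01380157470703), (67.85709381103516, 59.96944808959961), 0.002281447174027562) 0.06383160390109048
```

View pics/w5.png

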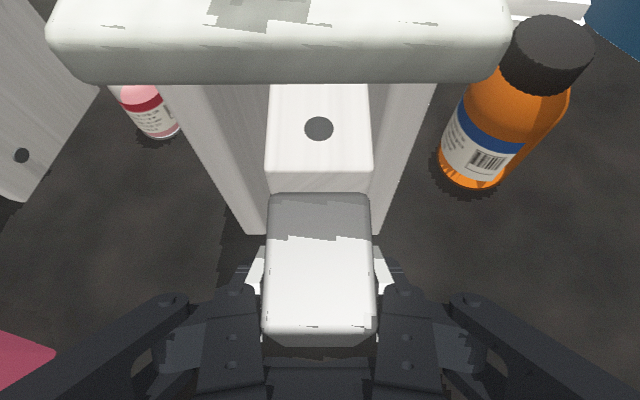

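Joint 5 has reached its lower limit (0.21), so I can't finish the insertion with this grip. The spacer is straight in the throat about 6 mm short of home, so I'll release it, back off, and push it home from behind with closed fingers at a smaller lean.

>>> step_arm(rot=[[0,0,0],[0,0,0],[0,0,0],[0,0,0],[0,0,0],[0,0,0],[0,0,0],[0,0,0],[0,0,0],[0,0,0],[0,0,0],[0,0,0],[0,0,0]], slide=[[0,0,0],[0,0,0],[0,0,0],[0,0,0],[0,0,0],[0,0,-1],[0,0,-1.5],[0,0,-2],[0,0,-2],[0,0,-2],[0,0,-2],[0,0,-2],[0,0,0]], fingers=[6,6,6,6,6,6,6,6,6,6,6,6,6])

```text
time_s: 20.4
tcp_pos: [0.47, 0.0626, 0.1356]
tcp_rot: [-2.89, -0.192, -1.044]
force: [-0.2, 0.3, 0.6]
width: 0.06
finger_force: 0.0
```

```bash
python3 - <<'E'
from h import *
s=r.state(); print(s["qpos"].round(3))
p=imaging.read_camera("wrist"); save(p,"w6.png"); C=cloud(p,s);C0=C[p["depth"]>0]
g=C0[(C0[:,2]>.055)&(C0[:,2]<.068)&(C0[:,0]>.50)&(C0[:,0]<.60)&(abs(C0[:,1]-.08)<.03)]
print(len(g),cv2.minAreaRect((g[:,:2]*1000).astype(np.float32)),np.percentile(g[:,2],[5,50,95]))
plan([.44,.068,.11],7.3,20)
E
```

```text
[-0.235 -0.367  2.477  0.605  0.447  0.731]
4041 ((559.3253784179688, 76.5271987915039), (69.0596694946289, 59.41356658935547), 10.962966918945312) [0.05888794 0.06214904 0.06475268]
pos [0.4699 0.0627 0.1349] rot deg [ -1.2  -19.69   0.06] slide(cur) cm [-3.83 -0.89  0.08] slide(after rot) cm [-3.58 -0.9   1.35] F [ 1.1  0.  -0.8] w 0.0602 t 20.45
```

View pics/w6.png

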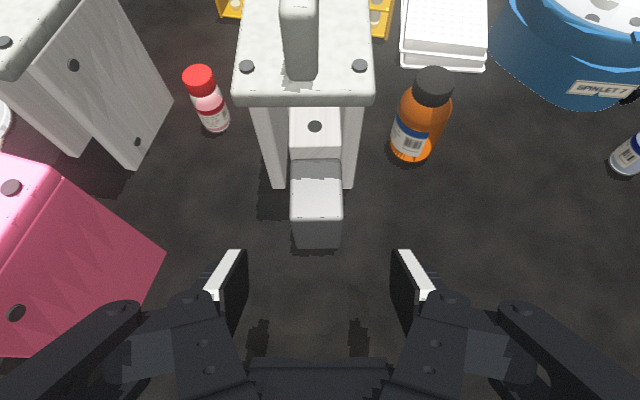

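```bash
python3 - <<'E'
from h import *
s=r.state(); p=imaging.read_camera("wrist"); C=cloud(p,s)
for v in range(165,251,6):
    print(v,C[v,295].round(4),C[v,316].round(4),C[v,338].round(4))
print("left wall",C[180,280].round(4),C[180,262].round(4),"right",C[180,348].round(4),C[180,356].round(4))
plan([.467,.070,.10],7.3,20)
E
```

```text
165 [0.5636 0.0929 0.0628] [0.5655 0.0786 0.0627] [0.5681 0.0637 0.0615]
171 [0.5591 0.0922 0.0625] [0.561  0.078  0.0624] [0.5629 0.0631 0.0623]
177 [0.5548 0.0916 0.0618] [0.5556 0.0772 0.0637] [0.5587 0.0626 0.0616]
183 [0.5499 0.0907 0.0626] [0.5519 0.0767 0.0622] [0.5538 0.0621 0.0622]
189 [0.5454 0.0899 0.0625] [0.5476 0.0761 0.0617] [0.5494 0.0616 0.062 ]
195 [0.5417 0.0894 0.0612] [0.5426 0.0754 0.063 ] [0.5449 0.061  0.0621]
201 [0.5371 0.0886 0.0616] [0.5388 0.0749 0.0619] [0.54   0.0605 0.0632]
207 [0.533  0.0879 0.0613] [0.5344 0.0742 0.0622] [0.5361 0.06   0.0626]
213 [0.5284 0.0871 0.0623] [0.5302 0.0736 0.0622] [0.5317 0.0595 0.063 ]
219 [0.5246 0.0865 0.0613] [0.5264 0.0731 0.0611] [0.5284 0.0591 0.0608]
225 [0.524  0.0872 0.052 ] [0.5259 0.0733 0.0519] [0.5283 0.0587 0.0506]
231 [0.5242 0.0881 0.0398] [0.5254 0.0734 0.0417] [0.5283 0.0584 0.0392]
237 [0.5233 0.0888 0.0295] [0.5255 0.0737 0.029 ] [0.5289 0.058  0.0254]
243 [0.5254 0.0908 0.0089] [0.5257 0.0741 0.0146] [0.5283 0.0575 0.0133]
249 [ 5.233e-01  9.110e-02 -1.000e-04] [5.254e-01 7.440e-02 2.000e-04] [ 5.279e-01  5.700e-02 -2.000e-04]
left wall [0.5753 0.1111 0.0158] [5.814e-01 1.301e-01 4.000e-04] right [0.5829 0.0556 0.0152] [0.5917 0.0486 0.0009]
pos [0.4697 0.0629 0.1342] rot deg [ -1.24 -19.6    0.05] slide(cur) cm [-2.32 -0.68  2.54] slide(after rot) cm [-1.34 -0.74  3.16] F [-1.2  0.8  0.3] w 0.0597 t 20.5
```

>>> step_arm(rot=[[-0.6,-9.8,0],[-0.6,-9.8,0],[0,0,0],[0,0,0],[0,0,0],[0,0,0],[0,0,0],[0,0,0],[0,0,0],[0,0,0]], slide=[[0,0,0],[0,0,0],[0,0,0],[-0.55,-0.18,1.6],[-0.55,-0.18,1.6],[-0.6,0,1.7],[-0.6,0,1.7],[-0.6,0,1.7],[0,0,0],[0,0,0]], fingers=[0,0,0,0,0,0,0,0,0,0])

```text
time_s: 21.75
tcp_pos: [0.4711, 0.0681, 0.0462]
tcp_rot: [-3.056, -0.2, -0.561]
force: [0.7, -0.4, 0.4]
width: -0.0002
finger_force: 0.0
```

```bash
python3 - <<'E'
from h import *
plan([.505,.0712,.045],7.3,20); print(r.state()["qpos"].round(3))
E
```

```text
pos [0.4711 0.0681 0.0462] rot deg [-0.33 -0.83  0.15] slide(cur) cm [3.14 0.14 1.32] slide(after rot) cm [3.16 0.12 1.28] F [ 0.7 -0.4  0.4] w -0.0002 t 21.75
[-0.148 -0.013  2.31   0.213  0.505  1.123]
```

>>> step_arm(rot=[[0,0,0],[0,0,0],[0,0,0],[0,0,0],[0,0,0],[0,0,0]], slide=[[1.05,0.05,0.43],[1.05,0.05,0.43],[1.05,0.05,0.43],[0.28,0,0.107],[0.28,0,0.107],[0,0,0]], fingers=[0,0,0,0,0,0])

```text
time_s: 22.5
tcp_pos: [0.511, 0.0719, 0.0452]
tcp_rot: [-3.056, -0.201, -0.559]
force: [-0.1, 0.6, -0.6]
width: -0.0002
finger_force: 0.2
```

>>> step_arm(rot=[[0,0,0],[0,0,0],[0,0,0]], slide=[[0.19,0,0.07],[0.19,0,0.07],[0,0,0]], fingers=[0,0,0])

```text
time_s: 22.88
tcp_pos: [0.5152, 0.0724, 0.0452]
tcp_rot: [-3.056, -0.201, -0.56]
force: [-2.0, 0.3, -1.0]
width: 0.0003
finger_force: 0.6
```

Contact is light (2 N), so I'll keep pushing in small steps until it firms up.

>>> step_arm(rot=[[0,0,0],[0,0,0],[0,0,0]], slide=[[0.19,0,0.07],[0.19,0,0.07],[0,0,0]], fingers=[0,0,0])

```text
time_s: 23.25
tcp_pos: [0.5169, 0.073, 0.0444]
tcp_rot: [-3.057, -0.202, -0.551]
force: [-14.8, -3.9, 10.4]
width: 0.0
finger_force: 7.7
```

>>> step_arm(rot=[[0,0,0],[0,0,0]], slide=[[0.19,0,0.07],[0,0,0]], fingers=[0,0])

```text
time_s: 23.5
tcp_pos: [0.5171, 0.0734, 0.0435]
tcp_rot: [-3.058, -0.204, -0.544]
force: [-23.1, -6.0, 14.9]
width: 0.0002
finger_force: 11.6
```

>>> step_arm(rot=[[0,0,0],[0,0,0]], slide=[[0.1,0,0.035],[0,0,0]], fingers=[0,0])

```text
time_s: 23.75
tcp_pos: [0.5173, 0.0736, 0.0432]
tcp_rot: [-3.058, -0.204, -0.54]
force: [-27.7, -7.5, 20.8]
width: 0.0
finger_force: 14.5
```

>>> step_arm(rot=[[0,0,0],[0,0,0],[0,0,0],[0,0,0],[0,0,0],[0,0,0],[0,0,0],[0,0,0],[0,0,0],[0,0,0]], slide=[[-0.5,0,-0.2],[-1.4,0,-0.52],[-1.4,0,-0.52],[-1.4,0,-0.52],[0.3,0,-2],[0.3,0,-2],[0.3,0,-2],[0.3,0,-2],[0.3,0,-2],[0,0,0]], fingers=[0,0,0,0,0,0,0,0,0,0])

```text
time_s: 25.0
tcp_pos: [0.4519, 0.0632, 0.1456]
tcp_rot: [-3.056, -0.201, -0.567]
force: [0.1, -0.3, -0.3]
width: -0.0
finger_force: 0.0
```

```bash
python3 - <<'E'
from h import *
s=r.state(); p=imaging.read_camera("wrist"); save(p,"w7.png"); C=cloud(p,s); np.save("w7.npy",C)
C0=C[p["depth"]>0]
print(s["force"],s["tcp_pos"])
# grip top
g=C0[(abs(C0[:,2]-.062)<.004)&(C0[:,0]>.5)&(C0[:,0]<.572)&(abs(C0[:,1]-.078)<.026)]
print("grip top",len(g),cv2.minAreaRect((g[:,:2]*1000).astype(np.float32)))
for y0 in (.065,.072,.079,.086):
    k=C0[(abs(C0[:,1]-y0)<.003)&(C0[:,2]>.01)&(C0[:,2]<.055)&(C0[:,0]<.545)&(C0[:,0]>.5)]
    print("rear",y0,len(k),np.median(k[:,0]) if len(k) else 0)
for n,y0 in(("L",.115),("R",.057)):
    k=C0[(abs(C0[:,1]-y0)<.003)&(C0[:,2]>.01)&(C0[:,2]<.1)&(C0[:,0]<.60)&(C0[:,0]>.55)]
    print("wall",n,len(k),np.percentile(k[:,0],[10,30,50]) if len(k) else 0)
E
```

```text
[ 0.06899681 -0.28342231 -0.26425147] [0.45190643 0.06319464 0.14562473]
grip top 3390 ((552.63623046875, 77.08361053466797), (43.734458923339844, 36.03525161743164), 8.498218536376953)
rear 0.065 131 0.5329033505416504
rear 0.072 131 0.5318029243713326
rear 0.079 131 0.5307865320598546
rear 0.086 133 0.5296838688489529
wall L 583 [0.57430993 0.57464334 0.57485221]
wall R 597 [0.58188079 0.58220808 0.582423  ]
```

View pics/w7.png

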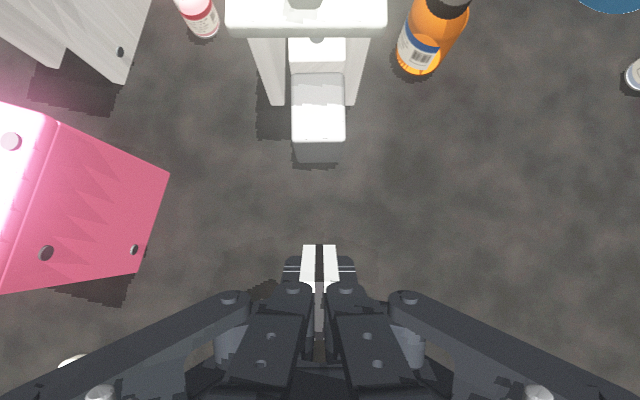

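The rear face stands 48.0 mm out of the mouth, which is exactly home. The spacer is upright, the vials are undisturbed and the gripper is clear.

```bash
python3 -c "
from h import *
print(r.close_job())"
```

```text
the job is handed in; nothing more can be done
None
```

The step stopped the spacer twice at the same place, so it is high; I left it standing head first and fully home in the grey ridge_bay and handed the job in at about 25 s of the 58 s limit.

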